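# Wedge off the stuck bearing cover of a nut grinder

### The arm

A 6-joint arm with a two-finger parallel gripper is mounted at the origin on the work surface. World frame = base frame: x ahead of the robot, y to its left, z up, the work surface at z = 0. Lengths are in m, angles in rad, forces in N, time in s.
With the tool pointing down it reaches from about 0.4 to 0.825 m from the base axis. Payload 7 kg.
Tool frame: the origin (TCP) lies midway between the tips of the shut fingers; the grasp point (between the pads) lies hold_point_z behind it (hold_point_z is the distance from the TCP to the grasp point, in m); z points along the fingers, y is the line along which they close (so a half turn about z gives the same grasp; the last joint's range is limited). The gripper opens to 88 mm and grips with 3 to 60 N. Pads are 19 mm wide; open, the fingers measure 130 mm over their backs; the gripper's body (78 mm by 193 mm) begins 47 mm behind the grasp point.
Start: joints at [-0.982, 0.359, 0.012, 0, -1.224, -0.288], TCP at [0.2, -0.645, 0.227] pointing down, gripper open.
Joint ranges: [-3.07, 3.07], [-1.43, 2.12], [-1.02, 1.25], [-3.03, 1.67], [-3.05, -0], [-3.03, 3.03]. Speed limits (rad/s): [2.39, 2.39, 3.01, 3.14, 3.14, 3.14].

### API

Orientations are given as [roll, pitch, yaw] about the fixed x, y, z axes, in that order (R = Rz(yaw) Ry(pitch) Rx(roll)).
In Python, from station import * gives the robot as it stands.
- The arm moves only by the tool apply_moves, never from a script. Its argument "steps" is a list of rows, each an object with "translation": the shift along the world's x, y, z scaled (see below), a list of three; "rotation": the turn, a rotation vector about the world's x, y, z scaled (see below), a list of three. A call has exactly 10 rows; each row is the pose to reach, as a shift and turn from the pose commanded when the call began; what a row does not reach only later rows make up. The controller multiplies each number of a shift by 250 mm and each number of a turn by 30 degrees. A row lasts 1/12 s, in which the tool goes at most 41.7 mm and 7.16 degrees, less where a joint would pass 70% of its speed; a pose out of reach is approached as far as the arm can. A call with a number of a shift or a turn outside -1 to 1 is refused whole. A call with a gripper value outside its range is refused whole. "jaw" is the closure, from -1 (fully open) to 1 (shut), so that 0 is half open, set as the call begins (left out, the last holds). The fingers move at their own pace and stop on an object; "newtons" is the grip in N (left out, the last holds). Time passes only in rows, so rows that repeat a pose let the fingers close, or fill a call up. It gives the time, the measured TCP pose, the force, the opening and the grip force at its end, in the units of the state.
- get_state(): the state, without advancing time (a new reading comes with each control period).
- grab_frame(name): name is "side" or "top"; returns the picture (400x640x3 uint8, blue, green, red); there is no depth.
- camera_model(name): a dict with "fx", "fy", "cx", "cy" (pixels), "xyz" and "rotation" of the camera in the world. Camera axes: x right, y down, z forward; pixel columns grow to the right and rows downward; lengths in m; the calibration is good to about 2 mm. A picture is of the moment at which its call begins. camera_model takes no time and is no camera call.
- job_done(): hands the job in; it is judged then, once.
The state is a dict: "t": time; "q": joint angles; "qd": joint speeds; "joint_efforts": joint torques, N m; "eef_pos": TCP position; "ee_rot": TCP orientation; "force": force on the tool from outside, world axes, zero at the start; "moment": the same for the moment, N m; "width": finger opening in m; "gripper_force": force on a finger pad.
Only numpy, scipy, OpenCV 4.12 (cv2) and the standard library are available. Lean on these libraries where they do the work, as an engineer would, in place of code of your own. Each camera call takes 0.05 s, during which the arm holds its last target. There are 200 camera calls.

### The job

The press-fit bearing cover of the nut grinder is stuck. Take the double-ended stepped wedge from the rubber mat and, resting its blade on the ledge, work it gently into the pry notch on one side and then the other in turn, one step of the wedge at a time, so that the cover rises evenly and is never cocked by more than one step, until it stands level, raised by the wedge's upper step on both sides. Touch the cover only with the wedge, lay the wedge back flat on its mat, and leave everything else alone.

Things in the scene. Friction and masses are not known exactly. Their poses are not given: they have to be found in the camera images.
- housing: lower housing, fixed; origin on the counter under the centre of the cover, z up. Grey block 100 (x) x 110 (y) mm on a foot 130 x 130 x 8. Its flat upper face, 50 mm up, runs out on both y sides as a ledge 70 wide (x) that ends 95 mm from the centre, 40 mm beyond the cover. A motor barrel runs out to x = +180 mm, top at 66 mm. Turned up to 0.3 rad.
- cover: aluminium press-fit cover, 100 (x) x 110 (y) x 28 mm, with a boss to 42 mm; origin at its underside's centre, on the housing's upper face when shut; axes as the housing's. A channel 34 wide (x), 4 high runs right through under it along y: its mouths, mid of the y sides, are the pry notches. It stays where it is left, and is not to be lifted off.
- rim_left (a point): upper edge of the notch on the cover's +y side, at (0, 55, 4) mm in the cover's frame; 54 mm above the counter when shut. Prying here lifts this side about the cover's opposite lower edge, against about 10 N. Lift = thickness of wedge under this edge minus 4 mm, less up to 1 mm of give.
- rim_right (a point): the same on the cover's -y side, at (0, -55, 4) mm in the cover's frame; 54 mm above the counter when shut
- wedge: loose double-ended steel wedge bar lying on the mat, 210 long (x), 20 wide (y), about 0.28 kg, underside flat, both ends alike, with an upright wooden post 22 x 22 mm at its middle, reaching 60 mm above the underside, to hold it by. Origin: centre of the underside, under the post.
- wedge_grip (a point): on the post's axis, 40 mm above the wedge's underside: where to grip it
- wedge_tip (a point): the wedge's +x tip, at the underside, 105 mm from the origin. Thickness by distance from either tip: 2.5 mm at the tip, ramp to 7.5 at 24 mm, lower step (flat, 7.5) to 34, ramp to 11 at 48, upper step (11) from there to the post. Polished, friction about 0.25; pushing in takes 8 to 16 N. Lower step lifts a side about 3.5 mm, upper about 7.
- mat: flat black rubber mat 220 (x) x 270 (y) x 4 mm thick, fixed on the counter; origin: centre of its underside. The wedge lies on it lengthways along y; it is left or right of the housing.
- pan: fixed shallow steel pan of nuts 180 x 270 x 36 high, on the other side from the mat; origin: centre of its underside
- wrench: bystander: small wrench 130 long lying on the mat's +x edge, parallel to the wedge
- jar: bystander: amber jar with brass cap, 64 in diameter, 100 high; origin at its foot
- can: bystander: tin can, 72 in diameter, 100 high; origin at its foot
- bowl: bystander: white bowl, 100 in diameter, 45 high; origin at its foot
- brush: bystander: brush lying on the counter between robot and grinder
- shim: bystander: steel ring 48 in diameter, 12 high, lying on the counter
- sign: bystander: small black price-card stand 85 wide, 70 high
Not all that is in view belongs to the job. What is shaped like the wedge but green is not meant.

How it is judged:
By the outcome, as a careful person would: the job done as asked, in the order asked, and still so for the second after the job is handed in, with the robot touching nothing.
It also fails if it takes over 72 s, if anything falls off the work surface, if the arm or the gripper's body presses on something with over 40 N, if the wrist force passes 120 N, or if a joint passes its speed limit or range.

## Working session

There is one attempt and no reset: what is moved stays moved. The work goes in short steps, Python scripts to look and compute and a tool call to move; the robot and the scene stay as the last step left them, time stands still between calls to the robot, and variables do not carry over. Pictures are saved under pics/ and viewed, at most 10 in all, crops included, and the job is handed in when it is done.

Besides the shell and the picture viewer there is one more tool, called after ">>>" by a JSON object that holds its "name" and its "arguments". apply_moves: Moves the arm, as the interface text tells. Shifts and turns lie within -1 to 1; 1 stands for 250 mm of shift or 30 degrees of turn. Its arguments: {"type":"object","properties":{"steps":{"type":"array"},"jaw":{"type":"number"},"newtons":{"type":"number"}},"required":["steps"]}

```bash
mkdir -p pics; ls; python3 - <<'E'
from station import *
import cv2
for n in("top","side"):
    cv2.imwrite(f"pics/{n}0.png",grab_frame(n)); print(n,camera_model(n))
s=get_state(); print(s)
try: print(hold_point_z)
except Exception as e: print(e)
import station; print([x for x in dir(station) if x[0]!='_'])
E
```

```text
pics
top {'fx': 490.32852727486556, 'fy': 490.32852727486556, 'cx': 325.46902098587543, 'cy': 206.18572506955636, 'xyz': array([0.39786159, 0.0745206 , 1.30493739]), 'rotation': array([-3.07126061, -0.00606681, -1.54105213])}
side {'fx': 396.9968892989239, 'fy': 396.9968892989239, 'cx': 318.450123602387, 'cy': 203.414781067655, 'xyz': array([0.11767809, 0.86216614, 0.66750661]), 'rotation': array([-2.167831  ,  0.00386459, -2.70841574])}
{'t': 0.1, 'q': array([-9.81908247e-01,  3.59299682e-01,  1.11628157e-02, -2.89264634e-04,
       -1.22410575e+00, -2.88064076e-01]), 'qd': array([-0.00040133, -0.00132358,  0.00181709,  0.00088349, -0.00097038,
       -0.00041652]), 'joint_efforts': array([-1.43507634e-03, -5.84161806e+01,  2.93752187e+01,  7.01548889e+00,
        1.02209556e-02, -3.28755220e-05]), 'eef_pos': array([ 0.19982502, -0.6442919 ,  0.2257353 ]), 'ee_rot': array([ 3.14012869e+00, -1.50182224e-04, -2.84086703e+00]), 'force': array([-0.20915935,  0.46929237, -0.1455206 ]), 'moment': array([-0.00816185,  0.00656082,  0.03789192]), 'gripper_force': 0.0, 'width': 0.08751191379438085}
0.0188
['Unreachable', 'camera_model', 'get_state', 'grab_frame', 'hold_point_z', 'job_done']
```

View pics/top0.png

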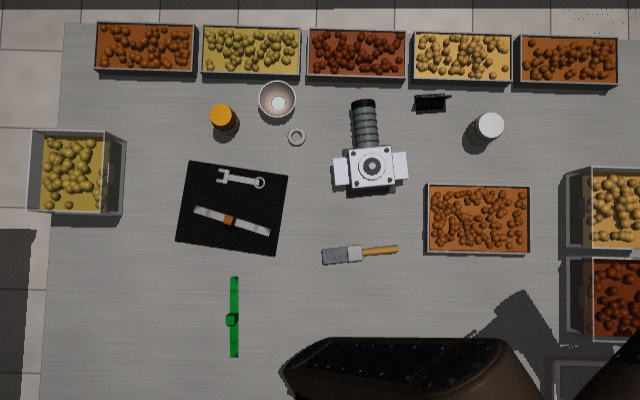

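View pics/side0.png

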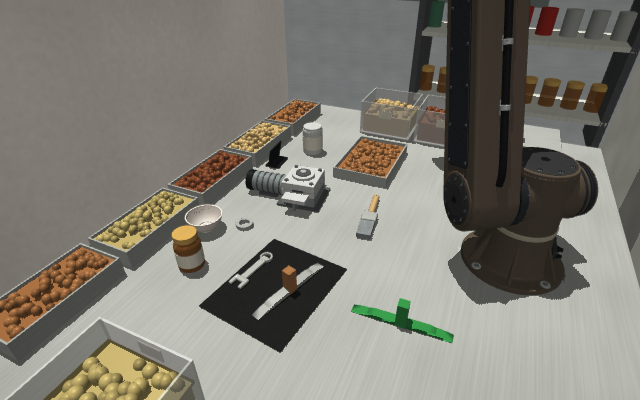

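The top view shows the mat around (232,208), the steel wedge with its wooden post at (230,220) and the housing and cover at (371,168), with the motor pointing up to (362,105). Things that could be taken for the wedge are the steel bar (230,220), the green look-alike (233,318) and the wrench (240,180). I choose the steel bar with the wooden post and check it in a close crop.

```bash
python3 - <<'E'
import cv2,numpy as np
t=cv2.imread("pics/top0.png");s=cv2.imread("pics/side0.png")
f=lambda im,x,y,w,h,k:cv2.resize(im[y:y+h,x:x+w],None,fx=k,fy=k,interpolation=cv2.INTER_CUBIC)
a=np.hstack([f(t,185,195,100,50,4),f(t,325,140,100,50,4)])
b=np.hstack([f(s,240,245,100,80,4),f(s,260,150,100,80,4)])
cv2.imwrite("pics/crop0.png",np.vstack([a,b]))
E
```

```text
(no output)
```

View pics/crop0.png

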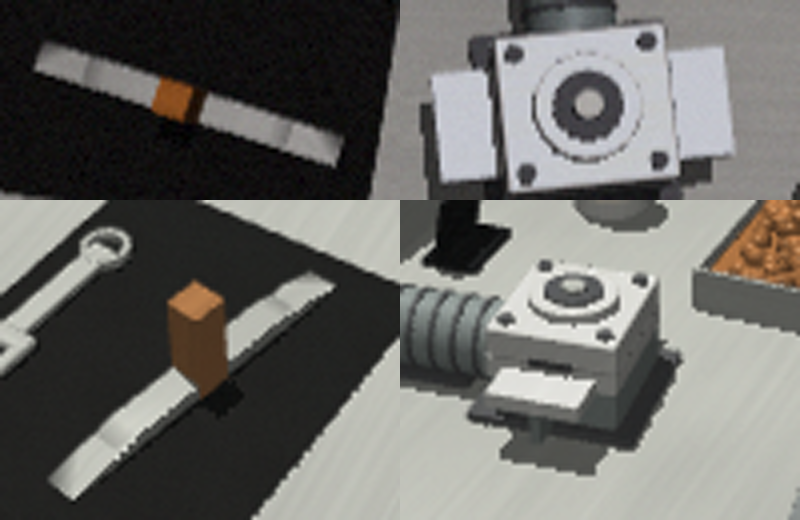

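The crop confirms the choice: a bare steel bar, stepped at both ends, with a wooden post at (229,220). It also shows both ledges and the +y notch at (295,241→) in the side view. Next I fit the poses from the corner points.

```bash
cat > h.py <<'E'
import numpy as np
from scipy.spatial.transform import Rotation as R
from scipy.optimize import least_squares
from station import *
C={n:camera_model(n) for n in("top","side")}
def proj(n,P):
    c=C[n]; p=(np.atleast_2d(P)-c["xyz"])@R.from_euler("xyz",c["rotation"]).as_matrix()
    return np.c_[c["fx"]*p[:,0]/p[:,2]+c["cx"],c["fy"]*p[:,1]/p[:,2]+c["cy"]]
def fit(obs,x0,z0=0):
    "obs: list (cam,local xyz mm,pixel) -> x,y,yaw on height z0"
    def f(v):
        M=R.from_euler("z",v[2]).as_matrix()
        return np.concatenate([(proj(n,M@(np.array(l)/1e3)+[v[0],v[1],z0])[0]-px) for n,l,px in obs])
    r=least_squares(f,x0,loss="soft_l1"); return r.x,r.fun.reshape(-1,2).round(1)
def back(n,px,z):
    c=C[n]; d=R.from_euler("xyz",c["rotation"]).as_matrix()@[(px[0]-c["cx"])/c["fx"],(px[1]-c["cy"])/c["fy"],1]
    return c["xyz"]+d*(z-c["xyz"][2])/d[2]
E
python3 - <<'E'
from h import *
A=lambda x,y:(185+x/4-.4,195+y/4-.4); B=lambda x,y:(325+(x-400)/4-.4,140+y/4-.4)
Cc=lambda x,y:(240+x/4-.4,245+(y-200)/4-.4); D=lambda x,y:(260+(x-400)/4-.4,150+(y-200)/4-.4)
h=[("top",(50,55,78),B(497,38)),("top",(50,-55,78),B(663,22)),("top",(-50,-55,78),B(680,178)),("top",(-50,55,78),B(510,192)),
("top",(35,95,50),B(432,77)),("top",(-35,95,50),B(440,186)),("top",(35,-95,50),B(723,45)),("top",(-35,-95,50),B(735,155))]
hs=[("side",(50,55,78),D(488,322)),("side",(-50,55,78),D(620,347)),("side",(-50,-55,78),D(660,275)),("side",(50,-55,78),D(540,258)),
("side",(35,95,50),D(483,396)),("side",(-35,95,50),D(580,410))]
g=back("top",B(588,105),.078)
for o in(h,hs,h+hs): print("housing",*fit(o,[g[0],g[1],0.1]),sep="\n")
w=[("top",(105,10,2.5),A(45,42)),("top",(105,-10,2.5),A(35,70)),("top",(-105,10,2.5),A(343,138)),("top",(-105,-10,2.5),A(334,166))]
w=[(n,(l[0],l[1],l[2]),p) for n,l,p in w]
# +x tip taken at image left (+y world); local +y is then toward world -x
w=[(n,(l[0],-l[1],l[2]),p) for n,l,p in w]
ws=[("side",(105,-10,2.5),Cc(48,484)),("side",(105,10,2.5),Cc(72,500)),("side",(-105,-10,2.5),Cc(306,272)),("side",(-105,10,2.5),Cc(335,286)),
]
post=[("side",(0,0,60),Cc(196,299)),("top",(0,0,60),A(174,101))]
g=back("top",A(180,105),.02)
for o in(w,ws,w+ws,w+ws+post): print("wedge",*fit(o,[g[0],g[1],1.4],.004),sep="\n")
E
```

```text
housing
[ 0.58797661 -0.04320453  0.13045685]
[[-1.2  0.2]
 [ 0.5 -0.1]
 [ 0.6 -0. ]
 [-0.3  0.8]
 [-0.3 -0.3]
 [ 0.5 -0.7]
 [-0.   0.5]
 [ 0.  -0.3]]
housing
[ 0.58661834 -0.04262171  0.12988416]
[[-0.6  1.3]
 [-0.5  0.4]
 [ 0.6  0.1]
 [-0.3 -0.2]
 [ 0.9 -0.9]
 [ 0.1 -0.4]]
housing
[ 0.58764696 -0.04321795  0.13147132]
[[-1.2  0.3]
 [ 0.5  0. ]
 [ 0.6  0.1]
 [-0.3  1. ]
 [-0.3 -0.1]
 [ 0.5 -0.6]
 [-0.   0.6]
 [ 0.  -0.2]
 [-0.8  1.1]
 [-0.7  0.2]
 [ 0.4 -0. ]
 [-0.6 -0.4]
 [ 0.7 -1.1]
 [-0.1 -0.6]]
wedge
[0.44388838 0.31581299 1.29037451]
[[-0.4 -0.2]
 [-0.3 -0. ]
 [ 0.4  0. ]
 [ 0.3  0.2]]
wedge
[0.44359975 0.31844176 1.30041915]
[[-0.2 -0.5]
 [ 0.3  0.4]
 [ 0.4 -0. ]
 [-0.5  0.1]]
wedge
[0.44388463 0.31709452 1.29502749]
[[-0.9 -0. ]
 [-0.9  0.1]
 [-0.  -0.2]
 [-0.1  0. ]
 [-0.1 -1.2]
 [ 0.3 -0.2]
 [ 0.7 -0.3]
 [-0.2 -0.1]]
wedge
[0.44392172 0.3166739  1.29459916]
[[-0.8 -0.1]
 [-0.7  0.1]
 [ 0.1 -0.2]
 [ 0.   0. ]
 [-0.  -1.3]
 [ 0.4 -0.4]
 [ 0.8 -0.4]
 [-0.2 -0.2]
 [ 0.   0.4]
 [-0.8 -0.2]]
```

>>> {"name": "apply_moves", "arguments": {"steps": [{"translation": [0.1, 0.1, 0], "rotation": [0, 0, -0.1]}, {"translation": [0.2, 0.2, 0], "rotation": [0, 0, -0.2]}, {"translation": [0.3, 0.3, 0], "rotation": [0, 0, -0.3]}, {"translation": [0.4, 0.4, 0], "rotation": [0, 0, -0.4]}, {"translation": [0.5, 0.5, 0], "rotation": [0, 0, -0.5]}, {"translation": [0.6, 0.6, 0], "rotation": [0, 0, -0.6]}, {"translation": [0.7, 0.7, 0], "rotation": [0, 0, -0.7]}, {"translation": [0.8, 0.8, 0], "rotation": [0, 0, -0.8]}, {"translation": [0.9, 0.9, 0], "rotation": [0, 0, -0.9]}, {"translation": [1, 1, 0], "rotation": [0, 0, -1]}], "jaw": -1}}

```text
t: 0.93
eef_pos: [0.4508, -0.3931, 0.2263]
ee_rot: [3.141, -0.0, 2.916]
force: [-0.0, -0.7, -0.1]
width: 0.0877
gripper_force: 0.0
```

>>> {"name": "apply_moves", "arguments": {"steps": [{"translation": [0.02, 0.1, 0], "rotation": [0, 0, 0]}, {"translation": [0.04, 0.2, 0], "rotation": [0, 0, 0]}, {"translation": [0.06, 0.3, 0], "rotation": [0, 0, 0]}, {"translation": [0.08, 0.4, 0], "rotation": [0, 0, 0]}, {"translation": [0.1, 0.5, 0], "rotation": [0, 0, 0]}, {"translation": [0.12, 0.6, 0], "rotation": [0, 0, 0]}, {"translation": [0.14, 0.7, 0], "rotation": [0, 0, 0]}, {"translation": [0.16, 0.8, 0], "rotation": [0, 0, 0]}, {"translation": [0.18, 0.9, 0], "rotation": [0, 0, 0]}, {"translation": [0.2, 1, 0], "rotation": [0, 0, 0]}]}}

```text
t: 1.77
eef_pos: [0.4998, -0.1434, 0.2264]
ee_rot: [3.142, -0.0, 2.919]
force: [0.4, -0.2, -0.1]
width: 0.0877
gripper_force: 0.0
```

>>> {"name": "apply_moves", "arguments": {"steps": [{"translation": [0, 0.1, 0], "rotation": [0, 0, 0]}, {"translation": [0, 0.2, 0], "rotation": [0, 0, 0]}, {"translation": [0, 0.3, 0], "rotation": [0, 0, 0]}, {"translation": [0, 0.4, 0], "rotation": [0, 0, 0]}, {"translation": [0, 0.5, 0], "rotation": [0, 0, 0]}, {"translation": [0, 0.6, 0], "rotation": [0, 0, 0]}, {"translation": [0, 0.7, 0], "rotation": [0, 0, 0]}, {"translation": [0, 0.8, 0], "rotation": [0, 0, 0]}, {"translation": [0, 0.9, 0], "rotation": [0, 0, 0]}, {"translation": [0, 1, 0], "rotation": [0, 0, 0]}]}}

```text
t: 2.6
eef_pos: [0.4995, 0.1065, 0.2264]
ee_rot: [-3.141, -0.0, 2.919]
force: [1.0, 0.5, -0.3]
width: 0.0874
gripper_force: 0.0
```

>>> {"name": "apply_moves", "arguments": {"steps": [{"translation": [-0.03, 0.1, 0], "rotation": [0, 0, 0]}, {"translation": [-0.06, 0.2, 0], "rotation": [0, 0, 0]}, {"translation": [-0.09, 0.3, 0], "rotation": [0, 0, 0]}, {"translation": [-0.12, 0.4, -0.05], "rotation": [0, 0, 0]}, {"translation": [-0.15, 0.5, -0.1], "rotation": [0, 0, 0]}, {"translation": [-0.18, 0.6, -0.15], "rotation": [0, 0, 0]}, {"translation": [-0.2, 0.7, -0.2], "rotation": [0, 0, 0]}, {"translation": [-0.22, 0.8, -0.25], "rotation": [0, 0, 0]}, {"translation": [-0.224, 0.84, -0.28], "rotation": [0, 0, 0]}, {"translation": [-0.224, 0.84, -0.28], "rotation": [0, 0, 0]}]}}

```text
t: 3.43
eef_pos: [0.4429, 0.3164, 0.1544]
ee_rot: [-3.139, -0.002, 2.921]
force: [-0.1, -0.5, -0.1]
width: 0.0875
gripper_force: 0.0
```

>>> {"name": "apply_moves", "arguments": {"steps": [{"translation": [0, 0, -0.06], "rotation": [0, 0, -0.05]}, {"translation": [0.002, 0, -0.12], "rotation": [0, 0, -0.1]}, {"translation": [0.004, 0, -0.18], "rotation": [0, 0, -0.104]}, {"translation": [0.004, 0, -0.24], "rotation": [0, 0, -0.104]}, {"translation": [0.004, 0, -0.3], "rotation": [0, 0, -0.104]}, {"translation": [0.004, 0, -0.36], "rotation": [0, 0, -0.104]}, {"translation": [0.004, 0, -0.42], "rotation": [0, 0, -0.104]}, {"translation": [0.004, 0, -0.46], "rotation": [0, 0, -0.104]}, {"translation": [0.004, 0, -0.5], "rotation": [0, 0, -0.104]}, {"translation": [0.004, 0, -0.512], "rotation": [0, 0, -0.104]}]}}

```text
t: 4.27
eef_pos: [0.4447, 0.3144, 0.0274]
ee_rot: [-3.14, -0.001, 2.864]
force: [-0.5, 0.4, -0.6]
width: 0.0876
gripper_force: 0.0
```

```bash
python3 - <<'E'
from h import *
import cv2
s=get_state(); print(s["eef_pos"],s["ee_rot"],s["force"])
im=grab_frame("side"); cv2.imwrite("pics/s1.png",cv2.resize(im[205:325,220:370],None,fx=4,fy=4,interpolation=cv2.INTER_CUBIC))
# bystander spots: can foot/top, and the housing line
print("can top",back("top",(490,123),.1),"can foot",back("side",(313,153),0))
h=np.array([.5877,-.0432,0]);M=R.from_euler("z",.131).as_matrix()
for y in(175,160,131,105,-105,-131,-160,-273): print(y,(h+M@[0,y/1e3,0])[:2].round(4))
E
```

```text
[0.44471448 0.31438867 0.02736956] [-3.13999449e+00 -6.67045115e-04  2.86372684e+00] [-0.48467557  0.35973446 -0.61998324]
can top [ 0.70359291 -0.33496733  0.1       ] can foot [ 0.6888928  -0.31906338  0.        ]
175 [0.5648 0.1303]
160 [0.5668 0.1154]
131 [0.5706 0.0867]
105 [0.574  0.0609]
-105 [ 0.6014 -0.1473]
-131 [ 0.6048 -0.1731]
-160 [ 0.6086 -0.2018]
-273 [ 0.6234 -0.3139]
```

View pics/s1.png

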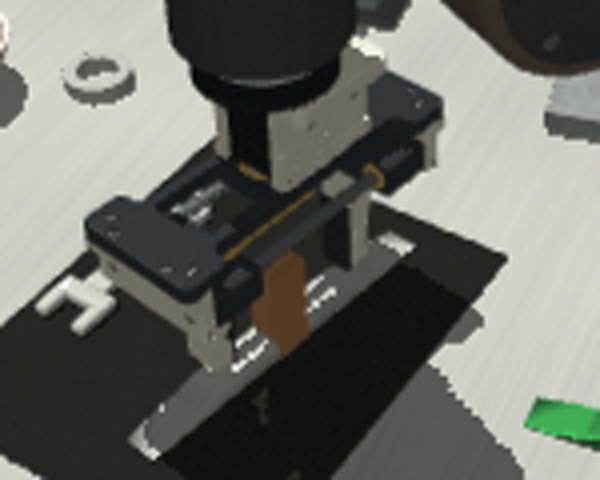

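The side view shows the fingers straddling the wooden post at about (285,300) in the crop, clear of the wrench and the bar. Closing and lifting next.

>>> {"name": "apply_moves", "arguments": {"steps": [{"translation": [-0.004, 0.008, -0.006], "rotation": [0, 0, 0]}, {"translation": [-0.004, 0.008, -0.006], "rotation": [0, 0, 0]}, {"translation": [-0.004, 0.008, -0.006], "rotation": [0, 0, 0]}, {"translation": [-0.004, 0.008, -0.006], "rotation": [0, 0, 0]}, {"translation": [-0.004, 0.008, -0.006], "rotation": [0, 0, 0]}, {"translation": [-0.004, 0.008, -0.006], "rotation": [0, 0, 0]}, {"translation": [-0.004, 0.008, -0.006], "rotation": [0, 0, 0]}, {"translation": [-0.004, 0.008, -0.006], "rotation": [0, 0, 0]}, {"translation": [-0.004, 0.008, -0.006], "rotation": [0, 0, 0]}, {"translation": [-0.004, 0.008, -0.006], "rotation": [0, 0, 0]}], "jaw": 1, "newtons": 50}}

```text
t: 5.15
eef_pos: [0.444, 0.3173, 0.0271]
ee_rot: [3.142, 0.0, 2.864]
force: [-0.4, 0.8, -0.0]
width: 0.0266
gripper_force: 0.0
```

>>> {"name": "apply_moves", "arguments": {"steps": [{"translation": [0, 0, 0], "rotation": [0, 0, 0]}, {"translation": [0, 0, 0], "rotation": [0, 0, 0]}, {"translation": [0, 0, 0], "rotation": [0, 0, 0]}, {"translation": [0, 0, 0], "rotation": [0, 0, 0]}, {"translation": [0, 0, 0], "rotation": [0, 0, 0]}, {"translation": [0, 0, 0.02], "rotation": [0, 0, 0]}, {"translation": [0, 0, 0.06], "rotation": [0, 0, 0]}, {"translation": [0, 0, 0.12], "rotation": [0, 0, 0]}, {"translation": [0, 0, 0.18], "rotation": [0, 0, 0]}, {"translation": [0, 0, 0.24], "rotation": [0, 0, 0]}]}}

```text
t: 5.98
eef_pos: [0.4438, 0.3171, 0.0882]
ee_rot: [-3.141, -0.0, 2.864]
force: [0.8, -0.1, -3.5]
width: 0.0214
gripper_force: 50.0
```

```bash
python3 - <<'E'
from h import *
s=get_state(); print(s["eef_pos"],s["ee_rot"],s["force"],s["moment"],s["width"])
E
```

```text
[0.44376154 0.3170749  0.08818959] [-3.14118491e+00 -2.43773991e-04  2.86421296e+00] [ 0.75960994 -0.1276868  -3.50857412] [-0.04176587 -0.0270084  -0.01984186] 0.021416958260970113
```

>>> {"name": "apply_moves", "arguments": {"steps": [{"translation": [0.048, -0.075, 0], "rotation": [0, 0, 0.08]}, {"translation": [0.097, -0.149, 0], "rotation": [0, 0, 0.16]}, {"translation": [0.145, -0.224, 0], "rotation": [0, 0, 0.24]}, {"translation": [0.194, -0.299, 0], "rotation": [0, 0, 0.32]}, {"translation": [0.242, -0.374, 0], "rotation": [0, 0, 0.4]}, {"translation": [0.29, -0.448, 0], "rotation": [0, 0, 0.48]}, {"translation": [0.339, -0.523, 0], "rotation": [0, 0, 0.56]}, {"translation": [0.387, -0.598, 0], "rotation": [0, 0, 0.64]}, {"translation": [0.45, -0.69, 0], "rotation": [0, 0, 0.72]}, {"translation": [0.484, -0.747, 0], "rotation": [0, 0, 0.781]}]}}

```text
t: 6.82
eef_pos: [0.5659, 0.1288, 0.0877]
ee_rot: [-3.141, 0.0, -3.008]
force: [0.3, 0.3, -3.5]
width: 0.0217
gripper_force: 50.0
```

```bash
cat > loc.py <<'E'
from h import *
H=np.array([.5877,-.0432,0]);M=R.from_euler("z",.131).as_matrix()
def show():
    s=[get_state() for _ in range(1)][0]
    p=M.T@(s["eef_pos"]-H)
    print("t",round(s["t"],2),"local mm",(p*1e3).round(1),"yaw err deg",round(np.degrees(R.from_euler("xyz",s["ee_rot"]).as_euler("xyz")[2]-(.131+np.pi)+np.pi)%180-0,2) if 0 else np.degrees((s["ee_rot"][2]-.131)%np.pi).round(2),"tilt",s["ee_rot"][:2].round(4),"F local",(M.T@s["force"]).round(1))
E
python3 - <<'E'
from loc import *
import cv2
show()
a=grab_frame("top");b=grab_frame("side");k=dict(fx=4,fy=4,interpolation=cv2.INTER_CUBIC)
cv2.imwrite("pics/p2.png",np.hstack([cv2.resize(a[110:230,270:390],None,fx=3.3,fy=3.3,interpolation=cv2.INTER_CUBIC),cv2.resize(b[140:260,240:360],None,fx=3.3,fy=3.3,interpolation=cv2.INTER_CUBIC)]))
E
```

```text
t 6.82 local mm [  0.8 173.4  87.7] yaw err deg 0.14 tilt [-3.1415e+00  2.0000e-04] F local [ 0.3  0.3 -3.5]
```

View pics/p2.png

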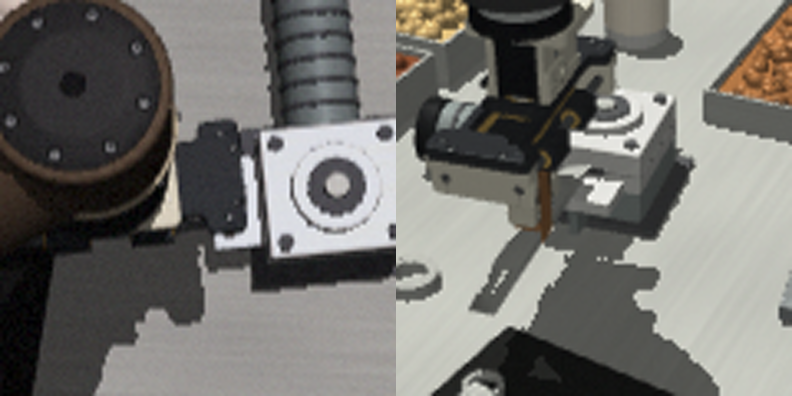

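The picture shows the wedge held level, its outer end at (500,290) in the side crop and its axis in line with the ledge and notch; the inner tip is hidden by the gripper. I lower it onto the ledge.

>>> {"name": "apply_moves", "arguments": {"steps": [{"translation": [-0.003, 0, -0.015], "rotation": [0, 0, 0]}, {"translation": [-0.003, 0, -0.03], "rotation": [0, 0, 0]}, {"translation": [-0.003, 0, -0.04], "rotation": [0, 0, 0]}, {"translation": [-0.003, 0, -0.044], "rotation": [0, 0, 0]}, {"translation": [-0.003, 0, -0.048], "rotation": [0, 0, 0]}, {"translation": [-0.003, 0, -0.05], "rotation": [0, 0, 0]}, {"translation": [-0.003, 0, -0.052], "rotation": [0, 0, 0]}, {"translation": [-0.003, 0, -0.054], "rotation": [0, 0, 0]}, {"translation": [-0.003, 0, -0.056], "rotation": [0, 0, 0]}, {"translation": [-0.003, 0, -0.056], "rotation": [0, 0, 0]}]}}

```text
t: 7.75
eef_pos: [0.5643, 0.1306, 0.0731]
ee_rot: [3.142, 0.0, -3.01]
force: [1.0, 0.2, -3.0]
width: 0.0218
gripper_force: 50.0
```

```bash
python3 -c "
from loc import *
show()"
```

```text
t 7.75 local mm [ -0.5 175.4  73.1] yaw err deg 0.04 tilt [3.1416e+00 1.0000e-04] F local [ 1.   0.1 -3. ]
```

>>> {"name": "apply_moves", "arguments": {"steps": [{"translation": [0, 0, -0.001], "rotation": [0, 0, 0]}, {"translation": [0, 0, -0.002], "rotation": [0, 0, 0]}, {"translation": [0, 0, -0.003], "rotation": [0, 0, 0]}, {"translation": [0, 0, -0.004], "rotation": [0, 0, 0]}, {"translation": [0, 0, -0.004], "rotation": [0, 0, 0]}, {"translation": [0, 0, -0.005], "rotation": [0, 0, 0]}, {"translation": [0, 0, -0.005], "rotation": [0, 0, 0]}, {"translation": [0, 0, -0.006], "rotation": [0, 0, 0]}, {"translation": [0, 0, -0.006], "rotation": [0, 0, 0]}, {"translation": [0, 0, -0.006], "rotation": [0, 0, 0]}]}}

```text
t: 8.58
eef_pos: [0.5646, 0.1308, 0.0727]
ee_rot: [3.142, 0.001, -3.01]
force: [-3.8, 1.2, 8.4]
width: 0.022
gripper_force: 50.0
```

>>> {"name": "apply_moves", "arguments": {"steps": [{"translation": [0.001, -0.01, 0.002], "rotation": [0, 0, 0]}, {"translation": [0.003, -0.02, 0.002], "rotation": [0, 0, 0]}, {"translation": [0.004, -0.03, 0.002], "rotation": [0, 0, 0]}, {"translation": [0.005, -0.04, 0.002], "rotation": [0, 0, 0]}, {"translation": [0.007, -0.05, 0.002], "rotation": [0, 0, 0]}, {"translation": [0.008, -0.06, 0.002], "rotation": [0, 0, 0]}, {"translation": [0.009, -0.07, 0.002], "rotation": [0, 0, 0]}, {"translation": [0.011, -0.08, 0.002], "rotation": [0, 0, 0]}, {"translation": [0.012, -0.09, 0.002], "rotation": [0, 0, 0]}, {"translation": [0.012, -0.095, 0.002], "rotation": [0, 0, 0]}]}}

```text
t: 9.42
eef_pos: [0.5686, 0.1075, 0.073]
ee_rot: [3.14, 0.003, -3.01]
force: [-0.1, 8.6, 7.1]
width: 0.0222
gripper_force: 50.0
```

```bash
python3 -c "
from loc import *
show()"
```

```text
t 9.42 local mm [  0.8 151.9  73. ] yaw err deg 0.06 tilt [3.1403e+00 3.1000e-03] F local [1.1 8.6 7.1]
```

>>> {"name": "apply_moves", "arguments": {"steps": [{"translation": [0.001, -0.01, 0], "rotation": [0, 0, 0]}, {"translation": [0.002, -0.02, 0], "rotation": [0, 0, 0]}, {"translation": [0.003, -0.03, 0], "rotation": [0, 0, 0]}, {"translation": [0.004, -0.04, 0], "rotation": [0, 0, 0]}, {"translation": [0.005, -0.05, 0], "rotation": [0, 0, 0]}, {"translation": [0.006, -0.06, 0], "rotation": [0, 0, 0]}, {"translation": [0.007, -0.07, 0], "rotation": [0, 0, 0]}, {"translation": [0.008, -0.08, 0], "rotation": [0, 0, 0]}, {"translation": [0.009, -0.083, 0], "rotation": [0, 0, 0]}, {"translation": [0.009, -0.083, 0], "rotation": [0, 0, 0]}]}}

```text
t: 10.25
eef_pos: [0.5713, 0.0878, 0.0731]
ee_rot: [3.139, 0.004, -3.009]
force: [-1.1, 8.7, 5.6]
width: 0.0218
gripper_force: 50.0
```

```bash
python3 - <<'E'
from loc import *
import cv2
show()
a=grab_frame("top");b=grab_frame("side")
cv2.imwrite("pics/p3.png",np.hstack([cv2.resize(a[120:220,310:430],None,fx=3.3,fy=3.3,interpolation=cv2.INTER_CUBIC),cv2.resize(b[140:240,240:360],None,fx=3.3,fy=3.3,interpolation=cv2.INTER_CUBIC)]))
E
```

```text
t 10.25 local mm [  0.8 132.   73.1] yaw err deg 0.08 tilt [3.1394 0.0042] F local [0.  8.8 5.6]
```

View pics/p3.png

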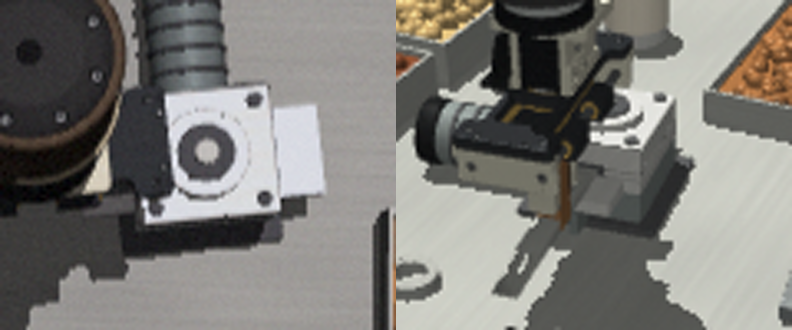

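The wedge is in on the lower step, about 28 mm deep. The side crop shows it on the +y ledge, going in at the notch. I withdraw it, lift it over and go to the -y side.

>>> {"name": "apply_moves", "arguments": {"steps": [{"translation": [-0.003, 0.02, 0], "rotation": [0, 0, 0]}, {"translation": [-0.007, 0.05, 0], "rotation": [0, 0, 0]}, {"translation": [-0.011, 0.08, 0], "rotation": [0, 0, 0]}, {"translation": [-0.015, 0.11, 0], "rotation": [0, 0, 0]}, {"translation": [-0.019, 0.14, 0], "rotation": [0, 0, 0]}, {"translation": [-0.025, 0.18, 0], "rotation": [0, 0, 0]}, {"translation": [-0.026, 0.19, 0.04], "rotation": [0, 0, 0]}, {"translation": [-0.026, 0.19, 0.14], "rotation": [0, 0, 0]}, {"translation": [-0.026, 0.19, 0.24], "rotation": [0, 0, 0]}, {"translation": [-0.026, 0.19, 0.32], "rotation": [0, 0, 0]}]}}

```text
t: 11.18
eef_pos: [0.5624, 0.1332, 0.1532]
ee_rot: [-3.141, -0.001, -3.01]
force: [0.2, 0.5, -4.2]
width: 0.0221
gripper_force: 50.0
```

>>> {"name": "apply_moves", "arguments": {"steps": [{"translation": [0.009, -0.07, 0.02], "rotation": [0, 0, 0]}, {"translation": [0.018, -0.14, 0.02], "rotation": [0, 0, 0]}, {"translation": [0.028, -0.21, 0.02], "rotation": [0, 0, 0]}, {"translation": [0.037, -0.28, 0.02], "rotation": [0, 0, 0]}, {"translation": [0.046, -0.35, 0.02], "rotation": [0, 0, 0]}, {"translation": [0.055, -0.42, 0.02], "rotation": [0, 0, 0]}, {"translation": [0.065, -0.49, 0.02], "rotation": [0, 0, 0]}, {"translation": [0.074, -0.56, 0.02], "rotation": [0, 0, 0]}, {"translation": [0.083, -0.63, 0.02], "rotation": [0, 0, 0]}, {"translation": [0.092, -0.7, 0.02], "rotation": [0, 0, 0]}]}}

```text
t: 12.02
eef_pos: [0.5849, -0.0426, 0.1565]
ee_rot: [3.141, -0.002, -3.011]
force: [-0.0, 0.1, -3.5]
width: 0.0217
gripper_force: 50.0
```

>>> {"name": "apply_moves", "arguments": {"steps": [{"translation": [0.009, -0.07, 0], "rotation": [0, 0, 0]}, {"translation": [0.018, -0.14, 0], "rotation": [0, 0, 0]}, {"translation": [0.028, -0.21, 0], "rotation": [0, 0, 0]}, {"translation": [0.037, -0.28, 0], "rotation": [0, 0, 0]}, {"translation": [0.046, -0.35, 0], "rotation": [0, 0, 0]}, {"translation": [0.055, -0.42, 0], "rotation": [0, 0, 0]}, {"translation": [0.065, -0.49, 0], "rotation": [0, 0, 0]}, {"translation": [0.074, -0.56, 0], "rotation": [0, 0, 0]}, {"translation": [0.083, -0.63, 0], "rotation": [0, 0, 0]}, {"translation": [0.092, -0.7, 0], "rotation": [0, 0, 0]}]}}

```text
t: 12.85
eef_pos: [0.6079, -0.2173, 0.1563]
ee_rot: [3.14, -0.002, -3.011]
force: [0.3, -0.2, -3.6]
width: 0.0215
gripper_force: 50.0
```

```bash
python3 - <<'E'
from loc import *
import cv2
show()
b=grab_frame("side")
show()
cv2.imwrite("pics/p4.png",cv2.resize(b[130:240,220:360],None,fx=4,fy=4,interpolation=cv2.INTER_CUBIC))
E
```

```text
t 12.85 local mm [  -2.7 -175.3  156.3] yaw err deg 180.0 tilt [ 3.1404e+00 -1.9000e-03] F local [ 0.2 -0.2 -3.6]
t 12.9 local mm [  -2.8 -177.9  156.2] yaw err deg 179.94 tilt [ 3.1415e+00 -2.2000e-03] F local [ 2.3 -2.2 -2.2]
```

View pics/p4.png

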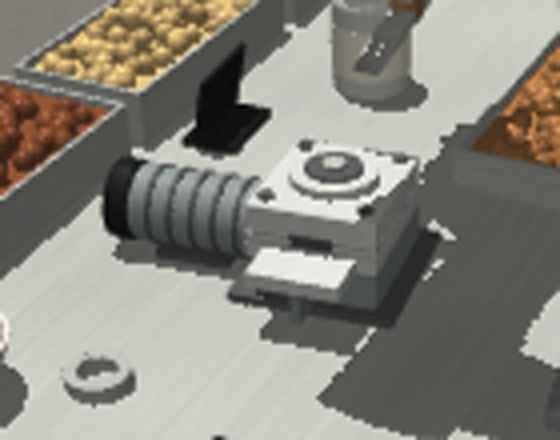

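The side view shows the cover's +y side raised (seam at (310,240)) and the wedge clear above the -y side. I lower it there.

>>> {"name": "apply_moves", "arguments": {"steps": [{"translation": [0.006, 0.005, -0.06], "rotation": [0, 0, 0]}, {"translation": [0.011, 0.006, -0.12], "rotation": [0, 0, 0]}, {"translation": [0.011, 0.006, -0.18], "rotation": [0, 0, 0]}, {"translation": [0.011, 0.006, -0.24], "rotation": [0, 0, 0]}, {"translation": [0.011, 0.006, -0.29], "rotation": [0, 0, 0]}, {"translation": [0.011, 0.006, -0.32], "rotation": [0, 0, 0]}, {"translation": [0.011, 0.006, -0.33], "rotation": [0, 0, 0]}, {"translation": [0.011, 0.006, -0.335], "rotation": [0, 0, 0]}, {"translation": [0.011, 0.006, -0.338], "rotation": [0, 0, 0]}, {"translation": [0.011, 0.006, -0.34], "rotation": [0, 0, 0]}]}}

```text
t: 13.73
eef_pos: [0.6121, -0.215, 0.073]
ee_rot: [-3.141, 0.001, -3.01]
force: [-0.6, 0.0, 1.3]
width: 0.0219
gripper_force: 50.0
```

```bash
python3 -c "
from loc import *
show()"
```

```text
t 13.73 local mm [   1.8 -173.6   73. ] yaw err deg 0.05 tilt [-3.1412e+00  1.0000e-03] F local [-0.6  0.1  1.3]
```

>>> {"name": "apply_moves", "arguments": {"steps": [{"translation": [-0.002, 0.01, 0], "rotation": [0, 0, 0]}, {"translation": [-0.005, 0.02, 0], "rotation": [0, 0, 0]}, {"translation": [-0.008, 0.03, 0], "rotation": [0, 0, 0]}, {"translation": [-0.01, 0.04, 0], "rotation": [0, 0, 0]}, {"translation": [-0.012, 0.05, 0], "rotation": [0, 0, 0]}, {"translation": [-0.013, 0.06, 0], "rotation": [0, 0, 0]}, {"translation": [-0.014, 0.07, 0], "rotation": [0, 0, 0]}, {"translation": [-0.015, 0.08, 0], "rotation": [0, 0, 0]}, {"translation": [-0.017, 0.09, 0], "rotation": [0, 0, 0]}, {"translation": [-0.018, 0.095, 0], "rotation": [0, 0, 0]}]}}

```text
t: 14.57
eef_pos: [0.6083, -0.1921, 0.0732]
ee_rot: [-3.139, 0.002, -3.009]
force: [2.4, -11.0, 4.2]
width: 0.0217
gripper_force: 50.0
```

```bash
python3 -c "
from loc import *
show()"
```

```text
t 14.57 local mm [   0.9 -150.3   73.2] yaw err deg 0.09 tilt [-3.1394e+00  1.9000e-03] F local [  1.  -11.2   4.2]
```

>>> {"name": "apply_moves", "arguments": {"steps": [{"translation": [-0.001, 0.01, 0], "rotation": [0, 0, 0]}, {"translation": [-0.003, 0.02, 0], "rotation": [0, 0, 0]}, {"translation": [-0.004, 0.03, 0], "rotation": [0, 0, 0]}, {"translation": [-0.006, 0.04, 0], "rotation": [0, 0, 0]}, {"translation": [-0.007, 0.05, 0], "rotation": [0, 0, 0]}, {"translation": [-0.009, 0.06, 0], "rotation": [0, 0, 0]}, {"translation": [-0.01, 0.07, 0], "rotation": [0, 0, 0]}, {"translation": [-0.011, 0.077, 0], "rotation": [0, 0, 0]}, {"translation": [-0.011, 0.079, 0], "rotation": [0, 0, 0]}, {"translation": [-0.011, 0.079, 0], "rotation": [0, 0, 0]}]}}

```text
t: 15.4
eef_pos: [0.6053, -0.1726, 0.0731]
ee_rot: [-3.14, 0.001, -3.01]
force: [0.9, -8.5, 5.4]
width: 0.0221
gripper_force: 50.0
```

```bash
python3 -c "
from loc import *
show()"
```

```text
t 15.4 local mm [   0.5 -130.6   73.1] yaw err deg 0.06 tilt [-3.1396e+00  1.5000e-03] F local [-0.2 -8.5  5.4]
```

>>> {"name": "apply_moves", "arguments": {"steps": [{"translation": [0.003, -0.02, 0], "rotation": [0, 0, 0]}, {"translation": [0.007, -0.05, 0], "rotation": [0, 0, 0]}, {"translation": [0.011, -0.08, 0], "rotation": [0, 0, 0]}, {"translation": [0.015, -0.11, 0], "rotation": [0, 0, 0]}, {"translation": [0.019, -0.14, 0], "rotation": [0, 0, 0]}, {"translation": [0.024, -0.18, 0], "rotation": [0, 0, 0]}, {"translation": [0.024, -0.18, 0.04], "rotation": [0, 0, 0]}, {"translation": [0.024, -0.18, 0.14], "rotation": [0, 0, 0]}, {"translation": [0.024, -0.18, 0.24], "rotation": [0, 0, 0]}, {"translation": [0.024, -0.18, 0.34], "rotation": [0, 0, 0]}]}}

```text
t: 16.23
eef_pos: [0.6092, -0.2157, 0.157]
ee_rot: [3.14, -0.003, -3.01]
force: [0.5, 0.2, -4.3]
width: 0.0218
gripper_force: 50.0
```

>>> {"name": "apply_moves", "arguments": {"steps": [{"translation": [-0.009, 0.07, 0.01], "rotation": [0, 0, 0]}, {"translation": [-0.018, 0.14, 0.02], "rotation": [0, 0, 0]}, {"translation": [-0.028, 0.21, 0.02], "rotation": [0, 0, 0]}, {"translation": [-0.037, 0.28, 0.02], "rotation": [0, 0, 0]}, {"translation": [-0.046, 0.35, 0.02], "rotation": [0, 0, 0]}, {"translation": [-0.055, 0.42, 0.02], "rotation": [0, 0, 0]}, {"translation": [-0.065, 0.49, 0.02], "rotation": [0, 0, 0]}, {"translation": [-0.074, 0.56, 0.02], "rotation": [0, 0, 0]}, {"translation": [-0.083, 0.63, 0.02], "rotation": [0, 0, 0]}, {"translation": [-0.092, 0.7, 0.02], "rotation": [0, 0, 0]}]}}

```text
t: 17.07
eef_pos: [0.5861, -0.04, 0.1615]
ee_rot: [3.141, -0.002, -3.01]
force: [-0.0, 0.2, -3.7]
width: 0.0215
gripper_force: 50.0
```

>>> {"name": "apply_moves", "arguments": {"steps": [{"translation": [-0.009, 0.07, 0], "rotation": [0, 0, 0]}, {"translation": [-0.018, 0.14, 0], "rotation": [0, 0, 0]}, {"translation": [-0.028, 0.21, 0], "rotation": [0, 0, 0]}, {"translation": [-0.037, 0.28, 0], "rotation": [0, 0, 0]}, {"translation": [-0.046, 0.35, 0], "rotation": [0, 0, 0]}, {"translation": [-0.055, 0.42, 0], "rotation": [0, 0, 0]}, {"translation": [-0.065, 0.49, 0], "rotation": [0, 0, 0]}, {"translation": [-0.074, 0.56, 0], "rotation": [0, 0, 0]}, {"translation": [-0.083, 0.63, 0], "rotation": [0, 0, 0]}, {"translation": [-0.092, 0.7, 0], "rotation": [0, 0, 0]}]}}

```text
t: 17.9
eef_pos: [0.563, 0.1346, 0.1615]
ee_rot: [-3.141, -0.002, -3.01]
force: [0.1, -0.3, -3.8]
width: 0.0215
gripper_force: 50.0
```

```bash
python3 -c "
from loc import *
grab_frame('side')
show()"
```

```text
t 17.95 local mm [ -0.8 181.9 161.6] yaw err deg 0.09 tilt [ 3.1408e+00 -1.1000e-03] F local [ 1.1  1.4 -3. ]
```

>>> {"name": "apply_moves", "arguments": {"steps": [{"translation": [0.004, -0.01, -0.06], "rotation": [0, 0, 0]}, {"translation": [0.004, -0.02, -0.12], "rotation": [0, 0, 0]}, {"translation": [0.004, -0.02, -0.18], "rotation": [0, 0, 0]}, {"translation": [0.004, -0.02, -0.24], "rotation": [0, 0, 0]}, {"translation": [0.004, -0.02, -0.3], "rotation": [0, 0, 0]}, {"translation": [0.004, -0.02, -0.34], "rotation": [0, 0, 0]}, {"translation": [0.004, -0.02, -0.35], "rotation": [0, 0, 0]}, {"translation": [0.004, -0.02, -0.355], "rotation": [0, 0, 0]}, {"translation": [0.004, -0.02, -0.358], "rotation": [0, 0, 0]}, {"translation": [0.004, -0.02, -0.36], "rotation": [0, 0, 0]}]}}

```text
t: 18.78
eef_pos: [0.5658, 0.1288, 0.073]
ee_rot: [3.141, 0.001, -3.01]
force: [-2.3, 0.8, 2.9]
width: 0.0216
gripper_force: 50.0
```

```bash
python3 -c "
from loc import *
show()"
```

```text
t 18.78 local mm [  0.8 173.4  73. ] yaw err deg 0.05 tilt [3.1413e+00 1.0000e-03] F local [-2.2  1.1  2.9]
```

>>> {"name": "apply_moves", "arguments": {"steps": [{"translation": [0.002, -0.015, 0], "rotation": [0, 0, 0]}, {"translation": [0.004, -0.03, 0], "rotation": [0, 0, 0]}, {"translation": [0.006, -0.045, 0], "rotation": [0, 0, 0]}, {"translation": [0.007, -0.06, 0], "rotation": [0, 0, 0]}, {"translation": [0.009, -0.075, 0], "rotation": [0, 0, 0]}, {"translation": [0.011, -0.09, 0], "rotation": [0, 0, 0]}, {"translation": [0.012, -0.105, 0], "rotation": [0, 0, 0]}, {"translation": [0.013, -0.12, 0], "rotation": [0, 0, 0]}, {"translation": [0.015, -0.135, 0], "rotation": [0, 0, 0]}, {"translation": [0.016, -0.145, 0], "rotation": [0, 0, 0]}]}}

```text
t: 19.62
eef_pos: [0.5705, 0.0923, 0.073]
ee_rot: [3.141, 0.002, -3.01]
force: [-0.1, 3.4, 6.2]
width: 0.0216
gripper_force: 50.0
```

```bash
python3 -c "
from loc import *
show()"
```

```text
t 19.62 local mm [  0.7 136.6  73. ] yaw err deg 0.05 tilt [3.141e+00 2.300e-03] F local [0.4 3.4 6.2]
```

>>> {"name": "apply_moves", "arguments": {"steps": [{"translation": [0.001, -0.012, 0], "rotation": [0, 0, 0]}, {"translation": [0.003, -0.024, 0], "rotation": [0, 0, 0]}, {"translation": [0.004, -0.036, 0], "rotation": [0, 0, 0]}, {"translation": [0.006, -0.048, 0], "rotation": [0, 0, 0]}, {"translation": [0.008, -0.06, 0], "rotation": [0, 0, 0]}, {"translation": [0.009, -0.072, 0], "rotation": [0, 0, 0]}, {"translation": [0.011, -0.084, 0], "rotation": [0, 0, 0]}, {"translation": [0.012, -0.096, 0], "rotation": [0, 0, 0]}, {"translation": [0.014, -0.108, 0], "rotation": [0, 0, 0]}, {"translation": [0.015, -0.116, 0], "rotation": [0, 0, 0]}]}}

```text
t: 20.45
eef_pos: [0.5747, 0.0649, 0.0731]
ee_rot: [3.139, 0.004, -3.009]
force: [-0.1, 9.8, 5.4]
width: 0.022
gripper_force: 50.0
```

```bash
python3 -c "
from loc import *
show()"
```

```text
t 20.45 local mm [  1.3 108.9  73.1] yaw err deg 0.08 tilt [3.1395 0.0038] F local [1.2 9.8 5.4]
```

>>> {"name": "apply_moves", "arguments": {"steps": [{"translation": [0, -0.008, 0], "rotation": [0, 0, 0]}, {"translation": [0, -0.015, 0], "rotation": [0, 0, 0]}, {"translation": [0, -0.015, 0], "rotation": [0, 0, 0]}, {"translation": [0, -0.015, 0], "rotation": [0, 0, 0]}, {"translation": [0, -0.015, 0], "rotation": [0, 0, 0]}, {"translation": [0, -0.015, 0], "rotation": [0, 0, 0]}, {"translation": [0, -0.015, 0], "rotation": [0, 0, 0]}, {"translation": [0, -0.015, 0], "rotation": [0, 0, 0]}, {"translation": [0, -0.015, 0], "rotation": [0, 0, 0]}, {"translation": [0, -0.015, 0], "rotation": [0, 0, 0]}]}}

```text
t: 21.28
eef_pos: [0.5748, 0.0609, 0.0731]
ee_rot: [3.14, 0.004, -3.009]
force: [0.6, 7.1, 4.6]
width: 0.0216
gripper_force: 50.0
```

```bash
python3 -c "
from loc import *
show()"
```

```text
t 21.28 local mm [  0.8 104.9  73.1] yaw err deg 0.08 tilt [3.14   0.0037] F local [1.5 6.9 4.6]
```

>>> {"name": "apply_moves", "arguments": {"steps": [{"translation": [-0.003, 0.02, 0], "rotation": [0, 0, 0]}, {"translation": [-0.007, 0.05, 0], "rotation": [0, 0, 0]}, {"translation": [-0.011, 0.08, 0], "rotation": [0, 0, 0]}, {"translation": [-0.015, 0.11, 0], "rotation": [0, 0, 0]}, {"translation": [-0.018, 0.14, 0], "rotation": [0, 0, 0]}, {"translation": [-0.022, 0.17, 0], "rotation": [0, 0, 0]}, {"translation": [-0.026, 0.2, 0], "rotation": [0, 0, 0]}, {"translation": [-0.03, 0.23, 0], "rotation": [0, 0, 0]}, {"translation": [-0.034, 0.26, 0], "rotation": [0, 0, 0]}, {"translation": [-0.038, 0.29, 0], "rotation": [0, 0, 0]}]}}

```text
t: 22.12
eef_pos: [0.5637, 0.1311, 0.0726]
ee_rot: [-3.14, -0.0, -3.01]
force: [0.9, -3.2, 5.8]
width: 0.0217
gripper_force: 50.0
```

>>> {"name": "apply_moves", "arguments": {"steps": [{"translation": [0, 0, 0.08], "rotation": [0, 0, 0]}, {"translation": [0, 0, 0.18], "rotation": [0, 0, 0]}, {"translation": [0, 0, 0.3], "rotation": [0, 0, 0]}, {"translation": [0, 0, 0.38], "rotation": [0, 0, 0]}, {"translation": [0.01, -0.08, 0.38], "rotation": [0, 0, 0]}, {"translation": [0.021, -0.16, 0.38], "rotation": [0, 0, 0]}, {"translation": [0.032, -0.24, 0.38], "rotation": [0, 0, 0]}, {"translation": [0.045, -0.34, 0.38], "rotation": [0, 0, 0]}, {"translation": [0.058, -0.44, 0.38], "rotation": [0, 0, 0]}, {"translation": [0.071, -0.54, 0.38], "rotation": [0, 0, 0]}]}}

```text
t: 22.95
eef_pos: [0.5802, -0.0045, 0.1658]
ee_rot: [3.141, -0.003, -3.011]
force: [-0.3, 0.0, -3.1]
width: 0.0215
gripper_force: 50.0
```

>>> {"name": "apply_moves", "arguments": {"steps": [{"translation": [0.011, -0.08, 0], "rotation": [0, 0, 0]}, {"translation": [0.022, -0.17, 0], "rotation": [0, 0, 0]}, {"translation": [0.034, -0.26, 0], "rotation": [0, 0, 0]}, {"translation": [0.046, -0.35, 0], "rotation": [0, 0, 0]}, {"translation": [0.058, -0.44, 0], "rotation": [0, 0, 0]}, {"translation": [0.07, -0.53, 0], "rotation": [0, 0, 0]}, {"translation": [0.082, -0.62, 0], "rotation": [0, 0, 0]}, {"translation": [0.094, -0.71, 0], "rotation": [0, 0, 0]}, {"translation": [0.106, -0.8, 0], "rotation": [0, 0, 0]}, {"translation": [0.114, -0.86, 0], "rotation": [0, 0, 0]}]}}

```text
t: 23.78
eef_pos: [0.6087, -0.2199, 0.1655]
ee_rot: [3.141, -0.003, -3.012]
force: [0.5, 0.0, -4.1]
width: 0.0217
gripper_force: 50.0
```

```bash
python3 -c "
from loc import *
grab_frame('side')
show()"
```

```text
t 23.83 local mm [  -2.2 -179.7  165.6] yaw err deg 179.9 tilt [ 3.1415e+00 -2.8000e-03] F local [ 1.5 -2.7 -2.1]
```

>>> {"name": "apply_moves", "arguments": {"steps": [{"translation": [0.006, 0.01, -0.07], "rotation": [0, 0, 0]}, {"translation": [0.006, 0.02, -0.14], "rotation": [0, 0, 0]}, {"translation": [0.006, 0.02, -0.21], "rotation": [0, 0, 0]}, {"translation": [0.006, 0.02, -0.27], "rotation": [0, 0, 0]}, {"translation": [0.006, 0.02, -0.32], "rotation": [0, 0, 0]}, {"translation": [0.006, 0.02, -0.36], "rotation": [0, 0, 0]}, {"translation": [0.006, 0.02, -0.37], "rotation": [0, 0, 0]}, {"translation": [0.006, 0.02, -0.375], "rotation": [0, 0, 0]}, {"translation": [0.006, 0.02, -0.378], "rotation": [0, 0, 0]}, {"translation": [0.006, 0.02, -0.38], "rotation": [0, 0, 0]}]}}

```text
t: 24.67
eef_pos: [0.6118, -0.2129, 0.0729]
ee_rot: [-3.141, 0.001, -3.01]
force: [-0.7, 0.0, 1.5]
width: 0.0217
gripper_force: 50.0
```

```bash
python3 -c "
from loc import *
show()"
```

```text
t 24.67 local mm [   1.7 -171.4   72.9] yaw err deg 0.05 tilt [-3.1413e+00  8.0000e-04] F local [-0.7  0.1  1.5]
```

>>> {"name": "apply_moves", "arguments": {"steps": [{"translation": [-0.003, 0.015, 0], "rotation": [0, 0, 0]}, {"translation": [-0.006, 0.03, 0], "rotation": [0, 0, 0]}, {"translation": [-0.009, 0.045, 0], "rotation": [0, 0, 0]}, {"translation": [-0.011, 0.06, 0], "rotation": [0, 0, 0]}, {"translation": [-0.014, 0.075, 0], "rotation": [0, 0, 0]}, {"translation": [-0.016, 0.09, 0], "rotation": [0, 0, 0]}, {"translation": [-0.018, 0.105, 0], "rotation": [0, 0, 0]}, {"translation": [-0.02, 0.12, 0], "rotation": [0, 0, 0]}, {"translation": [-0.021, 0.135, 0], "rotation": [0, 0, 0]}, {"translation": [-0.022, 0.142, 0], "rotation": [0, 0, 0]}]}}

```text
t: 25.5
eef_pos: [0.6067, -0.1771, 0.073]
ee_rot: [-3.141, 0.002, -3.009]
force: [0.3, -3.5, 4.8]
width: 0.0219
gripper_force: 50.0
```

```bash
python3 -c "
from loc import *
show()"
```

```text
t 25.5 local mm [   1.4 -135.3   73. ] yaw err deg 0.08 tilt [-3.1408e+00  1.6000e-03] F local [-0.1 -3.5  4.8]
```

>>> {"name": "apply_moves", "arguments": {"steps": [{"translation": [-0.002, 0.012, 0], "rotation": [0, 0, 0]}, {"translation": [-0.003, 0.024, 0], "rotation": [0, 0, 0]}, {"translation": [-0.005, 0.036, 0], "rotation": [0, 0, 0]}, {"translation": [-0.006, 0.048, 0], "rotation": [0, 0, 0]}, {"translation": [-0.008, 0.06, 0], "rotation": [0, 0, 0]}, {"translation": [-0.01, 0.072, 0], "rotation": [0, 0, 0]}, {"translation": [-0.011, 0.084, 0], "rotation": [0, 0, 0]}, {"translation": [-0.013, 0.096, 0], "rotation": [0, 0, 0]}, {"translation": [-0.014, 0.108, 0], "rotation": [0, 0, 0]}, {"translation": [-0.016, 0.12, 0], "rotation": [0, 0, 0]}]}}

```text
t: 26.33
eef_pos: [0.6027, -0.1487, 0.073]
ee_rot: [-3.14, 0.001, -3.01]
force: [1.2, -9.2, 4.6]
width: 0.0217
gripper_force: 50.0
```

```bash
python3 -c "
from loc import *
show()"
```

```text
t 26.33 local mm [   1.1 -106.5   73. ] yaw err deg 0.05 tilt [-3.1395e+00  1.4000e-03] F local [-0.  -9.3  4.6]
```

>>> {"name": "apply_moves", "arguments": {"steps": [{"translation": [0, 0.004, 0], "rotation": [0, 0, 0]}, {"translation": [0, 0.006, 0], "rotation": [0, 0, 0]}, {"translation": [0, 0.006, 0], "rotation": [0, 0, 0]}, {"translation": [0, 0.006, 0], "rotation": [0, 0, 0]}, {"translation": [0, 0.006, 0], "rotation": [0, 0, 0]}, {"translation": [0, 0.006, 0], "rotation": [0, 0, 0]}, {"translation": [0, 0.006, 0], "rotation": [0, 0, 0]}, {"translation": [0.003, -0.02, 0], "rotation": [0, 0, 0]}, {"translation": [0.007, -0.05, 0], "rotation": [0, 0, 0]}, {"translation": [0.011, -0.08, 0], "rotation": [0, 0, 0]}]}}

```text
t: 27.17
eef_pos: [0.6054, -0.1663, 0.0729]
ee_rot: [3.141, 0.002, -3.009]
force: [-0.4, 2.7, 7.1]
width: 0.0219
gripper_force: 50.0
```

>>> {"name": "apply_moves", "arguments": {"steps": [{"translation": [0.004, -0.03, 0], "rotation": [0, 0, 0]}, {"translation": [0.008, -0.06, 0], "rotation": [0, 0, 0]}, {"translation": [0.012, -0.09, 0], "rotation": [0, 0, 0]}, {"translation": [0.016, -0.12, 0], "rotation": [0, 0, 0]}, {"translation": [0.02, -0.15, 0], "rotation": [0, 0, 0]}, {"translation": [0.024, -0.18, 0], "rotation": [0, 0, 0]}, {"translation": [0.027, -0.21, 0], "rotation": [0, 0, 0]}, {"translation": [0.027, -0.21, 0.08], "rotation": [0, 0, 0]}, {"translation": [0.027, -0.21, 0.22], "rotation": [0, 0, 0]}, {"translation": [0.027, -0.21, 0.38], "rotation": [0, 0, 0]}]}}

```text
t: 28.0
eef_pos: [0.6089, -0.2189, 0.1644]
ee_rot: [3.139, -0.007, -3.011]
force: [0.7, 0.6, -3.4]
width: 0.0218
gripper_force: 50.0
```

```bash
python3 - <<'E'
from loc import *
import cv2
show()
a=grab_frame("top");b=grab_frame("side")
cv2.imwrite("pics/p5.png",np.hstack([cv2.resize(a[120:220,310:430],None,fx=3.3,fy=3.3,interpolation=cv2.INTER_CUBIC),cv2.resize(b[140:240,240:360],None,fx=3.3,fy=3.3,interpolation=cv2.INTER_CUBIC)]))
E
```

```text
t 28.0 local mm [  -2.  -176.9  164.4] yaw err deg 0.0 tilt [ 3.1387 -0.0072] F local [ 0.7  0.5 -3.4]
```

View pics/p5.png

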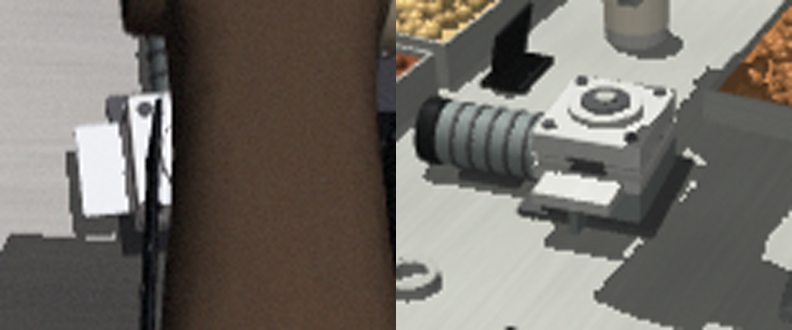

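The side crop shows the cover standing level with an even seam gap under it ((575,165) at the notch), and the wedge is clear. I now carry the wedge back to the mat.

>>> {"name": "apply_moves", "arguments": {"steps": [{"translation": [0, 0.08, 0], "rotation": [0, 0, 0]}, {"translation": [-0.01, 0.17, 0], "rotation": [0, 0, 0]}, {"translation": [-0.03, 0.26, 0], "rotation": [0, 0, 0]}, {"translation": [-0.05, 0.36, 0], "rotation": [0, 0, 0]}, {"translation": [-0.08, 0.46, 0], "rotation": [0, 0, 0]}, {"translation": [-0.11, 0.56, 0], "rotation": [0, 0, 0]}, {"translation": [-0.14, 0.66, 0], "rotation": [0, 0, 0]}, {"translation": [-0.17, 0.76, 0], "rotation": [0, 0, 0]}, {"translation": [-0.2, 0.86, 0], "rotation": [0, 0, 0]}, {"translation": [-0.24, 0.96, 0], "rotation": [0, 0, 0]}]}}

```text
t: 28.93
eef_pos: [0.5501, 0.0216, 0.1657]
ee_rot: [3.141, -0.002, -3.01]
force: [0.6, -0.1, -2.6]
width: 0.0219
gripper_force: 50.0
```

>>> {"name": "apply_moves", "arguments": {"steps": [{"translation": [-0.03, 0.09, 0], "rotation": [0, 0, -0.04]}, {"translation": [-0.06, 0.18, 0], "rotation": [0, 0, -0.1]}, {"translation": [-0.09, 0.27, 0], "rotation": [0, 0, -0.18]}, {"translation": [-0.12, 0.36, 0], "rotation": [0, 0, -0.26]}, {"translation": [-0.15, 0.45, 0], "rotation": [0, 0, -0.34]}, {"translation": [-0.18, 0.54, 0], "rotation": [0, 0, -0.42]}, {"translation": [-0.21, 0.63, 0], "rotation": [0, 0, -0.5]}, {"translation": [-0.24, 0.72, 0], "rotation": [0, 0, -0.58]}, {"translation": [-0.27, 0.81, 0], "rotation": [0, 0, -0.66]}, {"translation": [-0.3, 0.9, 0], "rotation": [0, 0, -0.74]}]}}

```text
t: 29.77
eef_pos: [0.4747, 0.2459, 0.1658]
ee_rot: [-3.14, -0.002, 2.884]
force: [-0.4, 0.3, -3.9]
width: 0.0214
gripper_force: 50.0
```

>>> {"name": "apply_moves", "arguments": {"steps": [{"translation": [-0.03, 0.08, -0.05], "rotation": [0, 0, -0.04]}, {"translation": [-0.06, 0.16, -0.1], "rotation": [0, 0, -0.04]}, {"translation": [-0.1, 0.23, -0.16], "rotation": [0, 0, -0.04]}, {"translation": [-0.12, 0.27, -0.22], "rotation": [0, 0, -0.04]}, {"translation": [-0.12, 0.28, -0.28], "rotation": [0, 0, -0.04]}, {"translation": [-0.12, 0.28, -0.34], "rotation": [0, 0, -0.04]}, {"translation": [-0.12, 0.28, -0.38], "rotation": [0, 0, -0.04]}, {"translation": [-0.12, 0.28, -0.4], "rotation": [0, 0, -0.04]}, {"translation": [-0.12, 0.28, -0.4], "rotation": [0, 0, -0.04]}, {"translation": [-0.12, 0.28, -0.4], "rotation": [0, 0, -0.04]}]}}

```text
t: 30.6
eef_pos: [0.4465, 0.3149, 0.0671]
ee_rot: [-3.141, -0.0, 2.865]
force: [-0.3, -0.5, -2.8]
width: 0.0219
gripper_force: 50.0
```

```bash
python3 - <<'E'
from loc import *
s=get_state(); print(s["eef_pos"],s["ee_rot"],s["force"])
E
```

```text
[0.44646181 0.31491575 0.06708068] [-3.14115379e+00 -1.12087575e-04  2.86467169e+00] [-0.29860387 -0.4916816  -2.76455413]
```

>>> {"name": "apply_moves", "arguments": {"steps": [{"translation": [-0.008, 0.008, -0.04], "rotation": [0, 0, 0]}, {"translation": [-0.008, 0.008, -0.08], "rotation": [0, 0, 0]}, {"translation": [-0.008, 0.008, -0.11], "rotation": [0, 0, 0]}, {"translation": [-0.008, 0.008, -0.13], "rotation": [0, 0, 0]}, {"translation": [-0.008, 0.008, -0.145], "rotation": [0, 0, 0]}, {"translation": [-0.008, 0.008, -0.152], "rotation": [0, 0, 0]}, {"translation": [-0.008, 0.008, -0.156], "rotation": [0, 0, 0]}, {"translation": [-0.008, 0.008, -0.159], "rotation": [0, 0, 0]}, {"translation": [-0.008, 0.008, -0.161], "rotation": [0, 0, 0]}, {"translation": [-0.008, 0.008, -0.162], "rotation": [0, 0, 0]}]}}

```text
t: 31.43
eef_pos: [0.4446, 0.3172, 0.027]
ee_rot: [3.141, 0.0, 2.865]
force: [-1.0, -0.7, 3.0]
width: 0.0215
gripper_force: 50.0
```

Fz has risen to +3 N, so the wedge is resting on the mat. I release it, wait, then rise.

>>> {"name": "apply_moves", "arguments": {"steps": [{"translation": [0, 0, 0], "rotation": [0, 0, 0]}, {"translation": [0, 0, 0], "rotation": [0, 0, 0]}, {"translation": [0, 0, 0], "rotation": [0, 0, 0]}, {"translation": [0, 0, 0], "rotation": [0, 0, 0]}, {"translation": [0, 0, 0], "rotation": [0, 0, 0]}, {"translation": [0, 0, 0], "rotation": [0, 0, 0]}, {"translation": [0, 0, 0], "rotation": [0, 0, 0]}, {"translation": [0, 0, 0], "rotation": [0, 0, 0]}, {"translation": [0, 0, 0], "rotation": [0, 0, 0]}, {"translation": [0, 0, 0], "rotation": [0, 0, 0]}], "jaw": -1}}

```text
t: 32.27
eef_pos: [0.4445, 0.3171, 0.0265]
ee_rot: [-3.142, -0.0, 2.865]
force: [-0.3, 1.0, 0.2]
width: 0.083
gripper_force: 0.0
```

>>> {"name": "apply_moves", "arguments": {"steps": [{"translation": [0, 0, 0.03], "rotation": [0, 0, 0]}, {"translation": [0, 0, 0.08], "rotation": [0, 0, 0]}, {"translation": [0, 0, 0.16], "rotation": [0, 0, 0]}, {"translation": [0, 0, 0.26], "rotation": [0, 0, 0]}, {"translation": [0, 0, 0.36], "rotation": [0, 0, 0]}, {"translation": [0, 0, 0.46], "rotation": [0, 0, 0]}, {"translation": [0, 0, 0.56], "rotation": [0, 0, 0]}, {"translation": [0, 0, 0.66], "rotation": [0, 0, 0]}, {"translation": [0, 0, 0.76], "rotation": [0, 0, 0]}, {"translation": [0, 0, 0.8], "rotation": [0, 0, 0]}]}}

```text
t: 33.1
eef_pos: [0.4455, 0.3179, 0.2311]
ee_rot: [3.137, 0.003, 2.865]
force: [0.7, -0.8, 1.1]
width: 0.0877
gripper_force: 0.0
```

```bash
python3 - <<'E'
from loc import *
import cv2
from scipy.optimize import least_squares
a=grab_frame("top");b=grab_frame("side")
cv2.imwrite("pics/t9.png",a);cv2.imwrite("pics/s9.png",b)
f=lambda im,x,y,w,h,k:cv2.resize(im[y:y+h,x:x+w],None,fx=k,fy=k,interpolation=cv2.INTER_CUBIC)
s0=cv2.imread("pics/side0.png")
z=np.hstack([f(b,200,130,190,180,2),f(s0,265,155,76,72,5)]); 
cv2.imwrite("pics/p6.png",np.hstack([f(b,200,150,200,160,1.5),f(s0,270,155,70,60,4)[:240],f(b,270,155,70,60,4)[:240]])[:,:800] if 0 else np.vstack([f(b,180,140,200,150,1.9)[:280,:380],]) if 0 else np.hstack([f(b,200,200,150,120,2.6)[:300,:390],f(b,270,155,70,60,5)[:300,:350]]))
# cover corner shifts in side view (sub-pixel, before -> after) against expected for 7 mm
g0,g1=[cv2.cvtColor(i,cv2.COLOR_BGR2GRAY) for i in(s0,b)]
for l in[(35,38,78),(-36,38,78),(-36,-38,78),(35,-38,78),(0,0,90),(-45,0,70),(0,80,50)]:
    w=M@(np.array(l)/1e3)+H; p0=proj("side",w)[0]; e=(proj("side",w+[0,0,.007])-p0)[0]
    q,st,er=cv2.calcOpticalFlowPyrLK(g0,g1,p0.astype(np.float32).reshape(1,1,2),None,winSize=(13,13))
    print(l,"shift",(q.ravel()-p0).round(2),"7mm would be",e.round(2))
E
```

```text
(35, 38, 78) shift [ 35.84 -42.64] 7mm would be [-0.11 -2.08]
(-36, 38, 78) shift [-0.28 -2.26] 7mm would be [-0.04 -2.1 ]
(-36, -38, 78) shift [-0.68  7.24] 7mm would be [-0.01 -2.04]
(35, -38, 78) shift [-1.5 -9.9] 7mm would be [-0.08 -2.02]
(0, 0, 90) shift [-17.09   5.58] 7mm would be [-0.06 -2.08]
(-45, 0, 70) shift [ 0.07 -2.37] 7mm would be [-0.01 -2.06]
(0, 80, 50) shift [0.31 0.92] 7mm would be [-0.09 -2.07]
```

View pics/p6.png

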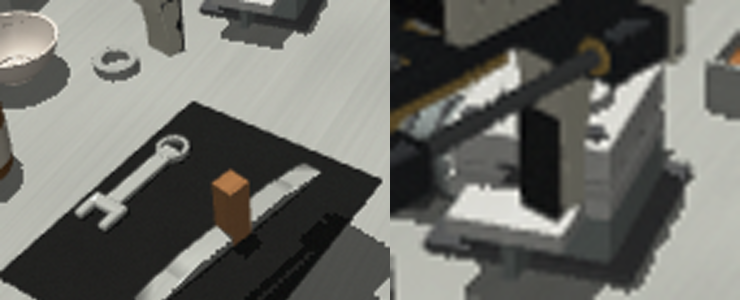

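The wedge lies flat on the mat, with its post at (232,205) in the crop, and the wrench is untouched. The gripper hides part of the cover here, so I measure its lift on the unobstructed earlier picture instead.

```bash
python3 - <<'E'
from loc import *
import cv2
g0=cv2.cvtColor(cv2.imread("pics/side0.png"),cv2.COLOR_BGR2GRAY)[140:240,240:360]
g1=cv2.cvtColor(cv2.resize(cv2.imread("pics/p5.png")[:,396:],(120,100),interpolation=cv2.INTER_AREA),cv2.COLOR_BGR2GRAY)
for l in[(35,38,78),(-36,38,78),(-36,-38,78),(35,-38,78),(0,0,90),(-45,20,70),(-45,-30,70),(0,80,50)]:
    w=M@(np.array(l)/1e3)+H; p=proj("side",w)[0]-[240,140]
    q,_,_=cv2.calcOpticalFlowPyrLK(g0,g1,p.astype(np.float32).reshape(1,1,2),None,winSize=(11,11),maxLevel=0)
    print(l,(q.ravel()-p).round(2))
E
```

```text
(35, 38, 78) [-0.2  -2.01]
(-36, 38, 78) [-0.26 -2.33]
(-36, -38, 78) [-0.1 -2.1]
(35, -38, 78) [ 0.03 -1.99]
(0, 0, 90) [-0.1  -2.11]
(-45, 20, 70) [-0.35 -2.83]
(-45, -30, 70) [ 0.18 -2.57]
(0, 80, 50) [-0.02  0.  ]
```

All four cover corners rose by about 2.1 px, which matches 7 mm, so the cover is level; the ledge did not move. I hand in the job.

```bash
python3 -c "
from station import *
print(get_state()['t'],job_done())"
```

```text
the job is handed in; nothing more can be done
33.2 None
```

The cover now stands level, raised about 7 mm on both sides, pried one step at a time (left, right, left, right); the wedge is back flat on its mat, and I handed the job in at 33.2 s.

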